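# Load a copper terminal lug into the drilling jig

## Robot

A 6-joint arm with a two-finger parallel gripper is mounted at the origin on the work surface. World frame = base frame: x ahead of the robot, y to its left, z up, the work surface at z = 0. Lengths are in m, angles in rad, forces in N, time in s.
With the tool pointing down it reaches from about 0.3 to 0.75 m from the base axis. Payload 8.5 kg.
Tool frame: the origin (TCP) lies midway between the tips of the shut fingers; the grasp point (between the pads) lies robot.grip_depth behind it (robot.grip_depth is the distance from the TCP to the grasp point, in m); z points along the fingers, y is the line along which they close (so a half turn about z gives the same grasp; the last joint's range is limited). The gripper opens to 85 mm and grips with 20 to 120 N. Pads are 22 mm wide; open, the fingers measure 114 mm over their backs; the gripper's body (76 mm by 85 mm) begins 54 mm behind the grasp point. The pads swing forward as they close: fully open they stand 13 mm farther back than shut.
Start: joints at [1.001, 0.381, 1.297, -0, 1.464, -0.215], TCP at [0.191, 0.516, 0.231] pointing down, gripper open.
Joint ranges: [-3.11, 3.11], [-0.89, 2.33], [0.22, 2.48], [-1.42, 4.56], [0.17, 2.85], [-2.88, 2.88]. Speed limits (rad/s): [2.39, 2.39, 3.14, 3.14, 3.14, 3.14].

## Interface

Orientations are given as a unit quaternion [x, y, z, w].
In Python, from bench import monitor, optics, robot, models gives the robot as it stands. The module is installed in compiled form; this text tells all that it offers.
- The arm moves only by the shell command python3 -m jog 'ROWS'. ROWS is text: rows parted by semicolons, each of 7 numbers parted by spaces: the shift along the tool's x, y, z as a fraction of full scale, then the turn, a rotation vector about the tool's x, y, z as a fraction of full scale, then the closure, from -1 (fully open) to 1 (shut). A call has 1 to 5 rows; each row is the pose to reach, as a shift and turn from the pose commanded when the call began, along the tool's axes at that moment; what a row does not reach only later rows make up. Full scale, the value 1, is 100 mm for a shift and 90 degrees for a turn. A row lasts 1/8 s, in which the tool goes at most 62.5 mm and 10.7 degrees, less where a joint would pass 70% of its speed; a pose out of reach is approached as far as the arm can. A call with a number of a shift or a turn outside -1 to 1 is refused whole. A call with a gripper value outside its range is refused whole. The fingers move at their own pace and stop on an object; the grip force is fixed at half the most. Time passes only in rows, so rows that repeat a pose let the fingers close. It gives the time, the measured TCP pose, the force, the opening and the grip force at its end, in the units of the state.
- monitor.state(): the state, without advancing time (a new reading comes with each control period).
- optics.snapshot(name): name is "scene" or "top" or "wrist"; returns the picture (480x640x3 uint8, red, green, blue); there is no depth.
- optics.get_calibration(name): a dict with "K" (3x3 intrinsics, pixels), "pose" (4x4, takes a point from camera to world coordinates). Camera axes: x right, y down, z forward; pixel columns grow to the right and rows downward; lengths in m; the calibration is good to about 2 mm. A picture is of the moment at which its call begins: read the wrist's pose just before it. get_calibration takes no time and is no camera call; for the wrist camera it gives the pose at the moment of the call.
- robot.job_done(): hands the job in; it is judged then, once.
Trained networks look in the newest picture that a camera, given by its name, has taken for a name from the list of things; names that differ only in an ending like _2 or _b are one class to them, and where a whole thing is asked for, a point or a joint stands for the part that bears it (a point fixed in the world has none). Each returns a list of dicts, best first, with "confidence" (0 to 1); they miss things now and then, are a little off and sometimes report something else, mostly with a low value. They report only what shows in the picture. A call takes as long as a camera call. They do not tell look-alikes from the thing itself.
- models.cut_out(camera, name): "pixels" (480x640 bool, what is visible of it) and "rect" ([centre column, centre row, width, height] in pixels, round what is visible of it).
The state is a dict: "time": time; "joint_pos": joint angles; "qd": joint speeds; "effort": joint torques, N m; "tcp_pos": TCP position; "tcp_rot": TCP orientation; "contact_force": force on the tool from outside, world axes, zero at the start; "torque": the same for the moment, N m; "width": opening from 0.0 (shut) to 1.0 (fully open); "gripper_force": force on a finger pad.
Only numpy, scipy, OpenCV 4.12 (cv2) and the standard library are available. Lean on these libraries where they do the work, as an engineer would, in place of code of your own. Each camera call takes 0.05 s, during which the arm holds its last target. There are 200 camera calls.

## Task

Load the drilling jig: pull its locking bolt back clear of the channel, lay the copper lug that has the round-ended tongue flat in the channel, tongue towards the bridge, and slide it under the bridge until its shoulders are fully home against the stop blocks. Then push the bolt fully in again behind the lug. Leave the other copper bracket, the hammer and the wrench where they lie.

Things in the scene. Friction and masses are not known exactly. Their poses are not given: they have to be found in the camera images.
- lug: The part to load, copper, about 0.5 kg: base plate 80 x 60 x 6 mm; a tongue 30 mm wide, 6 mm thick, with a round end runs on 55 mm from one 60 mm edge, leaving a shoulder on either side; an upright rib stands lengthwise on the plate. Origin: underside, centre of the 80 x 60 plate. x along the tongue (plate x = -40 to 40 mm, tongue to 95), z up.
- lug_grip (a point): Where to grip the lug: on its rib, over the centre of mass, at lug x = 10 mm, 38 mm above the underside. The rib is 8 mm thick (across y) and 60 mm long (lug x = -25 to 35 mm); its top is 56 mm above the underside.
- plain_bracket: Another copper bracket that stays where it is: base plate 110 x 76 x 6 mm without a tongue, with a like rib (8 mm thick, 60 mm long, top 56 mm high). Origin: underside centre, x along the rib.
- jig: The steel drilling jig, fixed: base plate 130 mm wide, 10 mm thick (x = -130 to 105 mm). On it runs an open-topped channel along x, 64 mm wide, from the open end at x = -130 to two stop blocks at x = 40 mm, where the lug's shoulders stop. Side rails with flared lips, tops 24 mm above the bench. Origin: underside of the base plate, on the channel's centre line; z up.
- jig_bridge (a point): On the underside of the blue bridge, right below its drill bush, at jig x = 80 mm, 20 mm above the bench. Under it a slot 34 mm wide between the stop blocks (jig x = 40 to 105 mm) takes the tongue, 4 mm clear above it. The bridge spans x = 45 to 100 mm, 130 mm wide, top 30 mm above the bench, its drill bush 36 mm.
- jig_load (a point): A good place to lay down the lug's origin before sliding it along jig +x under the bridge: on the channel floor, 65 mm before the home position (jig x = -65 mm), 10 mm above the bench.
- jig_seat (a point): Where the lug's origin is when it is fully home: on the channel floor, 10 mm above the bench, over the jig's origin, same axes as the jig (lug x along jig x).
- bolt (a joint): Locking bolt, a steel bar 12 x 7 mm sliding across the channel through the rail on the jig's -y side. 0 m = fully in: its end stands 25 mm into the channel at jig x = -54.5 to -42.5 mm, just behind a lug that is home. Grows as it is pulled out to jig -y; clear of the channel above 0.025, stop at 0.036. Stays where left; about 3 N to move.
- bolt_grip (a point): On the axis of the bolt's upright black handle post, 16 mm in diameter, at the height to grip (49.5 mm above the bench; post top 61.5 mm, bolt bar top 17.5 mm). It lies at jig x = -48.5 mm and y = -64 mm minus the joint's value.
- hammer: Hammer, 280 mm, wooden handle, lying at the far side of the bench; not to be moved. Origin: at bench height under its handle; x towards the head.
- wrench: Steel wrench, 180 mm, lying at the far side of the bench; not to be moved. Origin: at bench height under its handle; x towards the jaw.
- lug_tongue (a point): Top of the tongue at the centre of its round end (15 mm radius): lug x = 80 mm, 6 mm above the underside. When the lug is home it lies 4 mm below jig_bridge.
Mind the look-alikes: they are no part of the job. Leave any grey or pink look-alike of the lug alone.

How it is judged:
On the way, in this order (a step that is already met when the one before it is completed fails the run):
1. the bolt is pulled back clear of the channel (value of joint bolt above 0.022 m), for 0.1 s.
2. the lug lies flat in the channel, square to it, tongue towards the bridge and still in front of it (z of lug in the frame of jig_seat between -0.002 and 0.005 m and y of lug in the frame of jig_seat between -0.005 and 0.005 m and x of lug in the frame of jig_seat between -0.11 and -0.02 m and angle between the x axis of lug and the x axis of jig_seat, either way round below 0.1 rad and horizontal distance between lug_tongue and jig_bridge below 0.12 m), for 0.1 s.
3. the lug is fully home under the bridge (x of lug in the frame of jig_seat above -0.003 m and z of lug in the frame of jig_seat below 0.004 m and horizontal distance between lug_tongue and jig_bridge below 0.008 m), for 0.1 s.
At the end, for the whole second after the job is handed in: The lug rests flat on the channel floor (within 2 mm and 0.03 rad), square in the jig (within 0.06 rad, 4 mm across), its shoulders within 3 mm of the stop blocks with the tongue's round end under the drill bush (within 6 mm), at rest, and the bolt is in to within 4 mm of its inner stop (horizontal distance between lug_tongue and jig_bridge below 0.006 m and x of lug in the frame of jig_seat between -0.003 and 0.003 m and y of lug in the frame of jig_seat between -0.004 and 0.004 m and z of lug in the frame of jig_seat between -0.002 and 0.002 m and angle between the x axis of lug and the x axis of jig_seat, either way round below 0.06 rad and angle between lug's own z axis and vertical below 0.03 rad and value of joint bolt below 0.004 m and linear speed of lug below 0.01 m/s); the robot touches nothing.
It fails at once if the plain bracket is moved by more than 20 mm (distance of plain_bracket from where it was at the start of the episode above 0.02 m).
It fails at once if the hammer is moved by more than 20 mm (distance of hammer from where it was at the start of the episode above 0.02 m).
It fails at once if the wrench is moved by more than 20 mm (distance of wrench from where it was at the start of the episode above 0.02 m).
It also fails if it takes over 67 s, if anything falls off the work surface, if the arm or the gripper's body presses on something with over 40 N, if the wrist force passes 120 N, or if a joint passes its speed limit or range.

## Working session

There is one attempt and no reset: what is moved stays moved. The work goes in short steps, Python scripts to look and compute and a shell command to move; the robot and the scene stay as the last step left them, time stands still between calls to the robot, and variables do not carry over. Pictures are saved under pics/ and viewed, at most 11 in all, crops included, and the job is handed in when it is done.

```bash
mkdir -p pics; python3 - <<'E'
from bench import monitor, optics, robot, models
import cv2,numpy as np
for n in("scene","top"):
    im=optics.snapshot(n); cv2.imwrite(f"pics/{n}0.png",im[:,:,::-1])
    c=optics.get_calibration(n); print(n,np.round(c["K"],1).tolist(),np.round(c["pose"],4).tolist())
    for k in("lug","plain_bracket","jig","bolt","hammer","wrench"):
        print(k,[(round(d["confidence"],2),np.round(d["rect"]).tolist()) for d in models.cut_out(n,k)])
s=monitor.state();print(s["time"],s["tcp_pos"],s["tcp_rot"],s["width"],robot.grip_depth)
E
```

```text
scene [[514.3, 0.0, 315.4], [0.0, 514.3, 244.9], [0.0, 0.0, 1.0]] [[-0.8828, 0.2875, -0.3716, 1.0631], [0.4698, 0.542, -0.6968, 0.9628], [0.0011, -0.7897, -0.6135, 0.8651], [0.0, 0.0, 0.0, 1.0]]
lug [(0.62, [344.0, 368.0, 56.0, 47.0]), (0.59, [473.0, 314.0, 51.0, 42.0]), (0.57, [381.0, 308.0, 58.0, 30.0])]
plain_bracket []
jig [(0.89, [290.0, 215.0, 92.0, 55.0]), (0.69, [292.0, 200.0, 13.0, 19.0])]
bolt [(0.66, [292.0, 200.0, 15.0, 25.0]), (0.53, [381.0, 308.0, 59.0, 32.0])]
hammer [(0.61, [259.0, 300.0, 76.0, 83.0]), (0.24, [290.0, 199.0, 12.0, 23.0])]
wrench [(0.84, [214.0, 239.0, 25.0, 36.0])]
top [[455.6, 0.0, 321.1], [0.0, 455.6, 234.9], [0.0, 0.0, 1.0]] [[-0.0035, -0.9813, 0.1924, 0.3821], [-1.0, 0.0028, -0.004, 0.0654], [0.0034, -0.1925, -0.9813, 1.1263], [0.0, 0.0, 0.0, 1.0]]
lug [(0.91, [194.0, 205.0, 32.0, 49.0]), (0.9, [229.0, 264.0, 36.0, 59.0]), (0.86, [189.0, 338.0, 56.0, 32.0])]
plain_bracket [(0.83, [299.0, 276.0, 42.0, 51.0])]
jig [(0.96, [414.0, 258.0, 73.0, 108.0])]
bolt [(0.54, [432.0, 269.0, 33.0, 10.0])]
hammer [(0.66, [309.0, 172.0, 108.0, 36.0])]
wrench [(0.61, [412.0, 168.0, 66.0, 14.0])]
0.7 [0.19106066 0.51572015 0.23132686] [ 1.76467005e-01  9.84306556e-01  3.14341804e-06 -4.36614653e-06] 0.9977690708998217 0.0187
```

```bash
python3 - <<'E'
import cv2
im=cv2.imread("pics/top0.png"); cv2.imwrite("pics/top0c.png",cv2.resize(im[140:380,150:470],None,fx=2.5,fy=2.5,interpolation=cv2.INTER_CUBIC))
E
```

```text
(no output)
```

View pics/top0c.png

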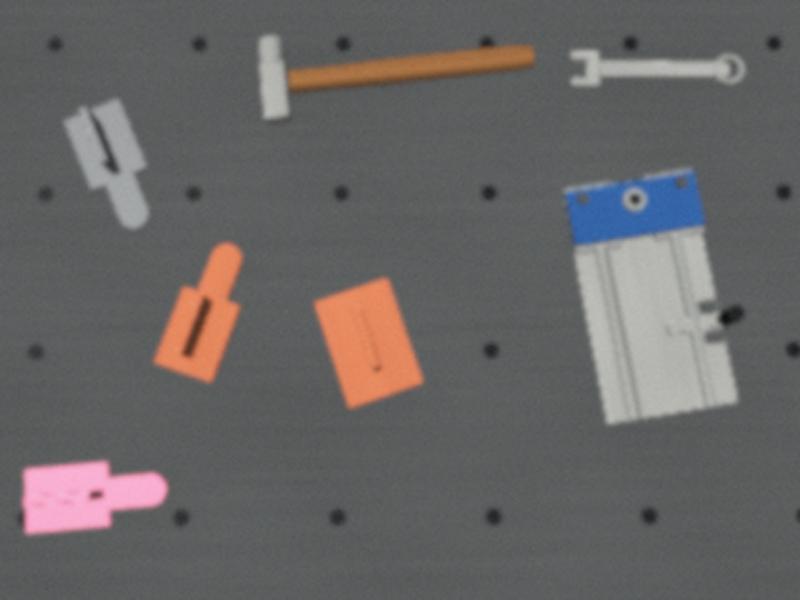

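The copper part with the round-ended tongue, at top pixel (229,264), is the lug. The grey one at (194,205) and the pink one at (189,338) are look-alikes, and the copper one without a tongue at (299,276) is the plain bracket. The jig is at (414,258), bridge towards the top of the picture, and its handle post is at about (442,266). Next I'll fit the poses and make a confirming crop of the lug.

```bash
cat > h.py <<'E'
from bench import monitor, optics, robot, models
import cv2,numpy as np
from scipy.optimize import minimize
from scipy.spatial.transform import Rotation as R
def box(x0,x1,y0,y1,z0,z1): return np.array([(x,y,z) for x in(x0,x1) for y in(y0,y1) for z in(z0,z1)])/1000
a=np.linspace(-np.pi/2,np.pi/2,13)
tong=np.array([(80+15*np.cos(t),15*np.sin(t),z) for t in a for z in(0,6)]+[(40,s*15,z) for s in(-1,1) for z in(0,6)])/1000
LUG=[box(-40,40,-30,30,0,6),tong,box(-25,35,-4,4,6,56)]
PLAIN=[box(-55,55,-38,38,0,6),box(-30,30,-4,4,6,56)]
JIG=[box(-130,105,-65,65,0,10),box(-130,105,-44,-32,10,24),box(-130,105,32,44,10,24),box(45,100,-65,65,10,30)]
def proj(c,P):
    T=np.linalg.inv(c["pose"]); q=P@T[:3,:3].T+T[:3,3]; q=q@c["K"].T; return q[:,:2]/q[:,2:]
def world(p,P):
    c,s=np.cos(p[2]),np.sin(p[2]); return P@np.array([[c,-s,0],[s,c,0],[0,0,1]]).T+[p[0],p[1],p[3] if len(p)>3 else 0]
def back(c,uv,z):
    d=c["pose"][:3,:3]@np.linalg.inv(c["K"])@np.array([uv[0],uv[1],1]);o=c["pose"][:3,3];return o+d*(z-o[2])/d[2]
S=4
def fit(c,mask,model,p0,z=0):
    M=cv2.resize(mask.astype(np.uint8)*255,None,fx=S,fy=S,interpolation=cv2.INTER_LINEAR)>127
    def cost(p):
        I=np.zeros(M.shape,np.uint8)
        for P in model:
            h=cv2.convexHull(((proj(c,world([p[0],p[1],p[2],z],P))+.5)*S*16-8).astype(np.int32)); cv2.fillConvexPoly(I,h,1,shift=4)
        I=I>0; return -(I&M).sum()/(I|M).sum()
    best=None
    for k in range(2):
        p=np.array(p0 if best is None else best.x)
        r=minimize(cost,p,method="Nelder-Mead",options=dict(initial_simplex=np.vstack([p,p+[.01,0,0],p+[0,.01,0],p+[0,0,.1]]),xatol=1e-4,fatol=1e-4))
        if best is None or r.fun<best.fun: best=r
    return best.x,-best.fun
def tool():
    s=monitor.state(); return s["time"],np.array(s["tcp_pos"]),R.from_quat(s["tcp_rot"])
E
python3 - <<'E'
from h import *
im=optics.snapshot("top");c=optics.get_calibration("top")
cv2.imwrite("pics/lugcrop.png",cv2.resize(im[225:305,190:340,::-1],None,fx=5,fy=5,interpolation=cv2.INTER_CUBIC))
L=models.cut_out("top","lug");L=min(L,key=lambda d:np.hypot(d["rect"][0]-229,d["rect"][1]-264))
def g(u,v): return back(c,(150+u/2.5,140+v/2.5),0)
a=g(226,258)-g(190,345);q=g(200,330)
print("lug",fit(c,L["pixels"],LUG,[q[0],q[1],np.arctan2(a[1],a[0])]))
J=models.cut_out("top","jig")[0]
a=g(635,200)-g(670,412);q=g(650,300)
print("jig",fit(c,J["pixels"],JIG,[q[0],q[1],np.arctan2(a[1],a[0])]))
print("handle top",back(c,(150+735/2.5,140+313/2.5),.0615))
E
```

```text
lug (array([ 0.50771363,  0.28761762, -0.32253655]), np.float64(0.9335136353391932))
jig (array([ 0.55735964, -0.15566296,  0.16360116]), np.float64(0.9703666135342705))
handle top [ 0.51747658 -0.22793931  0.0615    ]
```

View pics/lugcrop.png

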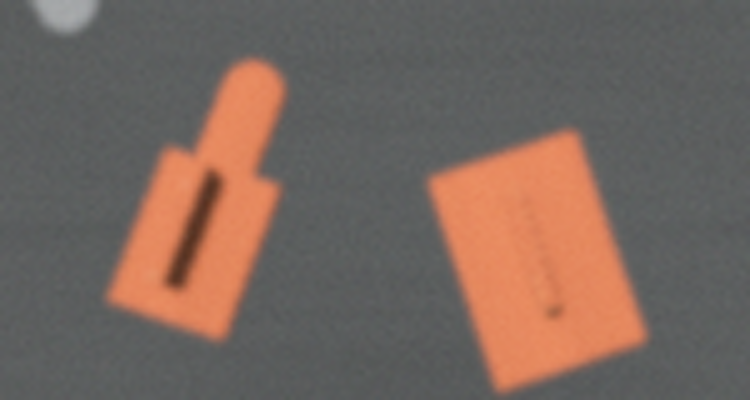

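Confirmed: the part at crop (200,200), top pixel (230,265), is copper with a round-ended tongue. The wide plate on the right, crop (540,260), has no tongue, so it's the plain bracket. Bolt first: I'll add a helper that turns a target into tool-axis steps.

```bash
cat >> h.py <<'E'
JP=np.array([.5574,-.1557,.1636])
def jig2w(x,y,z): return world(JP,np.array([[x,y,z]]))[0]
def need(t,ya):
    """shift/turn (full-scale units) from measured pose to TCP t with tool y at angle ya"""
    T,p,r=tool(); cur=np.arctan2(*r.as_matrix()[1::-1,1]); d=(ya-cur+np.pi)%(2*np.pi)-np.pi
    tilt=np.degrees(np.arccos(-r.as_matrix()[2,2]))
    print("t %.2f tcp %s yaw %.4f tilt %.2f | shift %s turn z %.4f"%(T,np.round(p,4),cur,tilt,np.round(r.inv().apply(t-p)/.1,3),-d/(np.pi/2)))
E
python3 -m jog '0 0 0 0 0 -0.1 -1;0 0 0 0 0 -0.2 -1;0 0 0 0 0 -0.331 -1;0 -0.5 0 0 0 -0.331 -1;0 -1 0 0 0 -0.331 -1'
python3 - <<'E'
from h import *
need(jig2w(-.0485,-.064,.15),JP[2]+np.pi/2)
E
```

```text
time: 1.48
tcp_pos: [0.1558, 0.4208, 0.231]
tcp_rot: [-0.083, 0.997, -0.0, -0.0]
contact_force: [0.5, 0.8, 0.2]
width: 0.999
gripper_force: 0.0
t 1.48 tcp [0.1558 0.4208 0.231 ] yaw 1.7364 tilt 0.02 | shift [-2.524 -6.987  0.812] turn z 0.0013
```

```bash

python3 -m jog '-0.5 -0.5 0 0 0 0 -1;-1 -1 0 0 0 0 -1;-1 -1 0 0 0 0 -1' >/dev/null
python3 -m jog '-0.3 -0.5 0 0 0 0 -1;-0.7 -1 0 0 0 0 -1;-0.7 -1 0 0 0 0 -1' >/dev/null
python3 -m jog '-0.2 -0.5 0 0 0 0 -1;-0.4 -1 0 0 0 0 -1;-0.4 -1 0 0 0 0 -1' >/dev/null
python3 -m jog '-0.2 -0.5 0 0 0 0 -1;-0.4 -1 0 0 0 0 -1;-0.4 -1 0 0 0 0 -1' >/dev/null
python3 -m jog '0 -0.5 0 0 0 0 -1;0 -1 0 0 0 0 -1;0 -1 0 0 0 0 -1' >/dev/null
python3 -m jog '0 -0.5 0 0 0 0 -1;0 -1 0 0 0 0 -1;0 -1 0 0 0 0 -1'
python3 - <<'E'
from h import *
need(jig2w(-.0485,-.064,.15),JP[2]+np.pi/2)
im=optics.snapshot("wrist");c=optics.get_calibration("wrist")
cv2.imwrite("pics/w1.png",im[:,:,::-1]); print(np.round(c["pose"],3).tolist())
for k in("jig","bolt"):
  print(k,[(round(d["confidence"],2),np.round(d["rect"]).tolist()) for d in models.cut_out("wrist",k)])
print(proj(c,np.array([jig2w(-.0485,-.064,.0615),jig2w(-.13,-.065,.01),jig2w(-.13,.065,.01),jig2w(.045,.065,.03),jig2w(.045,-.065,.03)])).round().tolist())
E
```

```text
time: 3.72
tcp_pos: [0.5019, -0.1286, 0.231]
tcp_rot: [-0.082, 0.997, 0.0, -0.0]
contact_force: [-0.2, -0.1, -0.1]
width: 1.001
gripper_force: 0.0
t 3.73 tcp [ 0.5019 -0.1286  0.231 ] yaw 1.7350 tilt 0.04 | shift [-0.018 -0.998  0.81 ] turn z 0.0004
[[-0.165, 0.943, 0.288, 0.429], [0.986, 0.157, 0.049, -0.139], [0.001, 0.292, -0.956, 0.375], [0.0, 0.0, 0.0, 1.0]]
jig [(0.93, [270.0, 229.0, 157.0, 224.0])]
bolt [(0.6, [232.0, 212.0, 80.0, 28.0])]
[[198.0, 215.0], [206.0, 118.0], [343.0, 119.0], [340.0, 295.0], [215.0, 295.0]]
```

View pics/w1.png

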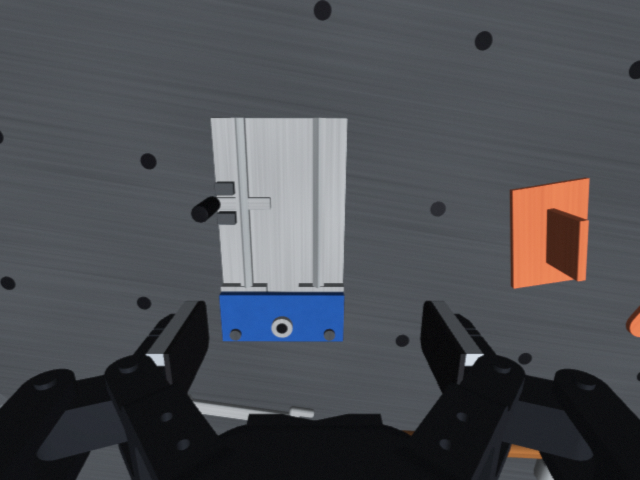

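The wrist view shows the jig with bridge end corners at about (221,293) and (344,293), open-end corners at (211,118) and (347,118), and the handle post top at (200,212). That's about 5 px off the top-camera prediction, so I'll refit from the wrist once the arm is still.

```bash

python3 -m jog '0 -0.3 0 0 0 0 -1;0 -0.5 0 0 0 0 -1;0 -0.5 0 0 0 0 -1;0 -0.5 0 0 0 0 -1;0 -0.5 0 0 0 0 -1' 
python3 - <<'E'
from h import *
need(jig2w(-.0485,-.064,.15),JP[2]+np.pi/2)
im=optics.snapshot("wrist");c=optics.get_calibration("wrist")
cv2.imwrite("pics/w2.png",im[:,:,::-1])
m=models.cut_out("wrist","jig")[0]["pixels"]; print(fit(c,m,JIG,JP)); 
b=models.cut_out("wrist","bolt"); print([(d["confidence"],d["rect"]) for d in b])
def sat(z): pass
print(proj(c,np.array([jig2w(-.0485,-.064,.0615),jig2w(-.13,-.065,.01),jig2w(-.13,.065,.01),jig2w(.045,.065,.03),jig2w(.045,-.065,.03)])).round().tolist())
g=im.astype(int).sum(2)<110; g[300:]=0; n,l,s,ce=cv2.connectedComponentsWithStats(g.astype(np.uint8)); print([(s[i,:].tolist(),ce[i].round(1).tolist()) for i in range(1,n) if s[i,4]>60])
E
```

```text
time: 4.5
tcp_pos: [0.5097, -0.1773, 0.2314]
tcp_rot: [-0.083, 0.997, 0.0, 0.0]
contact_force: [-0.3, 0.6, 0.3]
width: 1.0
gripper_force: 0.0
t 4.50 tcp [ 0.5097 -0.1773  0.2314] yaw 1.7367 tilt 0.01 | shift [-0.02  -0.505  0.814] turn z 0.0015
(array([ 0.55612321, -0.15374541,  0.16055311]), np.float64(0.9774919057430268))
[(0.62, [283.1, 210.3, 68.3, 28.5]), (0.42, [322.1, 230.9, 153.3, 227.7])]
[[256.0, 215.0], [260.0, 118.0], [396.0, 119.0], [389.0, 295.0], [264.0, 295.0]]
[([370, 2, 16, 19, 234], [377.1, 10.5]), ([529, 33, 16, 18, 227], [536.6, 41.1]), ([37, 128, 16, 16, 189], [44.7, 135.4]), ([190, 154, 15, 15, 173], [197.1, 160.8]), ([248, 197, 21, 25, 373], [258.1, 209.3]), ([46, 277, 13, 12, 125], [51.9, 282.4])]
```

```bash
sed -i 's/^JP=.*/JP=np.array([.5566,-.1545,.162])/' h.py
python3 -m jog '0 -0.3 0.2 0 0 0 -1;-0.01 -0.49 0.6 0 0 0 -1;-0.01 -0.49 1 0 0 0 -1;-0.01 -0.49 1 0 0 0 -1;-0.01 -0.49 1 0 0 0 -1' 
python3 - <<'E'
from h import *
need(jig2w(-.0485,-.064,.031),JP[2]+np.pi/2)
im=optics.snapshot("wrist");c=optics.get_calibration("wrist")
cv2.imwrite("pics/w3.png",im[:,:,::-1])
print(proj(c,np.array([jig2w(-.0485,-.064,.0615),jig2w(-.0485,-.064,.0175)])).round().tolist())
E
```

```text
time: 5.28
tcp_pos: [0.5195, -0.2265, 0.133]
tcp_rot: [-0.083, 0.997, -0.001, 0.001]
contact_force: [-0.1, 0.5, 0.3]
width: 1.0
gripper_force: 0.0
t 5.28 tcp [ 0.5195 -0.2265  0.133 ] yaw 1.7362 tilt 0.14 | shift [0.004 0.012 1.02 ] turn z 0.0022
[[315.0, 248.0], [315.0, 229.0]]
```

View pics/w3.png

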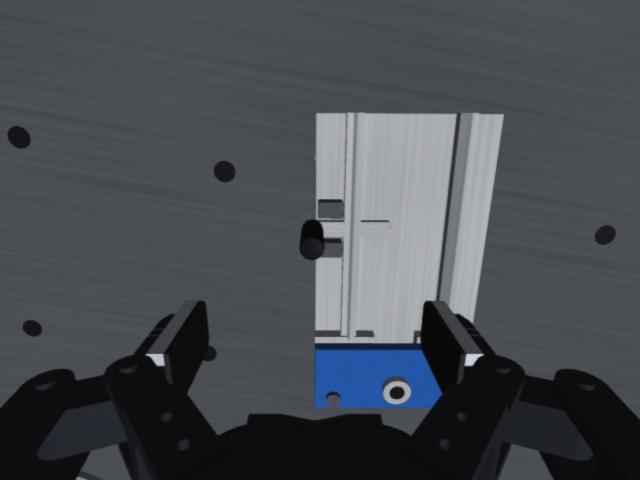

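The post top is at (312,247), within 3 px of prediction and centred between the fingers. I'll descend and grip.

```bash

python3 -m jog '0 0 0.4 0 0 0 -1;0 0 0.8 0 0 0 -1;0 0 1 0 0 0 -1;0 0 1 0 0 0 -1;0 0 1 0 0 0 -1' 
python3 -m jog '0 0 0 0 0 0 1;0 0 0 0 0 0 1;0 0 0 0 0 0 1;0 0 0 0 0 0 1;0 0 0 0 0 0 1' 
python3 -m jog '0 0 0 0 0 0 1;0 0 0 0 0 0 1;0 0.02 0 0 0 0 1;0 0.03 0 0 0 0 1;0 0.03 0 0 0 0 1' 
```

```text
time: 5.95
tcp_pos: [0.5197, -0.2268, 0.0331]
tcp_rot: [-0.083, 0.997, -0.001, 0.001]
contact_force: [0.5, -0.8, -0.0]
width: 0.997
gripper_force: 0.0
time: 6.58
tcp_pos: [0.5189, -0.2265, 0.0317]
tcp_rot: [-0.082, 0.997, -0.0, 0.0]
contact_force: [-0.6, -0.3, 5.1]
width: 0.17
gripper_force: 58.4
time: 7.2
tcp_pos: [0.5188, -0.2252, 0.0317]
tcp_rot: [-0.082, 0.997, -0.002, 0.001]
contact_force: [0.0, -9.1, 2.3]
width: 0.164
gripper_force: 58.6
```

```bash
sed -i 's/^JP=.*/JP=np.array([.5566,-.1542,.162])/' h.py
python3 -m jog '0 -0.1 0 0 0 0 1;0 -0.2 0 0 0 0 1;0 -0.3 0 0 0 0 1;0 -0.34 0 0 0 0 1;0 -0.34 0 0 0 0 1' 
python3 -m jog '0 0 0 0 0 0 1;0 0 0 0 0 0 -0.2;0 0 0 0 0 0 -0.6;0 0 0 0 0 0 -0.6;0 0 0 0 0 0 -0.6'
python3 -m jog '0 0 -0.5 0 0 0 -1;0 0 -1 0 0 0 -1;0 0.1 -1 0 0 0 -1;0 0.1 -1 0 0 0 -1;0 0.1 -1 0 0 0 -1'
python3 - <<'E'
from h import *
L=np.array([.5077,.2876,-.3225])
t=world(L,np.array([[.01,0,.2]]))[0]; need(t,L[2]+np.pi/2)
im=optics.snapshot("wrist");c=optics.get_calibration("wrist")
cv2.imwrite("pics/w4.png",im[:,:,::-1])
g=im.astype(int).sum(2)<110; g[300:]=0; n,l,s,ce=cv2.connectedComponentsWithStats(g.astype(np.uint8)); print([(s[i,:].tolist(),ce[i].round(1).tolist()) for i in range(1,n) if s[i,4]>200])
print([(v,proj(c,np.array([jig2w(-.0485,-.064-v,.0615)])).round().tolist()) for v in(0,.031)])
E
```

```text
time: 7.82
tcp_pos: [0.524, -0.2572, 0.0317]
tcp_rot: [-0.082, 0.997, -0.0, 0.0]
contact_force: [-1.5, -1.0, 6.0]
width: 0.171
gripper_force: 59.2
time: 8.45
tcp_pos: [0.5239, -0.2568, 0.0312]
tcp_rot: [-0.082, 0.997, 0.0, -0.0]
contact_force: [-0.7, -0.0, -0.1]
width: 0.799
gripper_force: 0.0
time: 9.07
tcp_pos: [0.5218, -0.2467, 0.13]
tcp_rot: [-0.083, 0.997, 0.001, -0.001]
contact_force: [-0.2, 0.6, -0.2]
width: 1.0
gripper_force: 0.0
t 9.07 tcp [ 0.5218 -0.2467  0.13  ] yaw 1.7360 tilt 0.14 | shift [-0.827  5.248 -0.692] turn z 0.3105
[([32, 129, 22, 22, 373], [42.9, 139.2]), ([240, 164, 21, 20, 329], [250.0, 173.5]), ([285, 222, 25, 41, 819], [297.8, 242.8]), ([622, 228, 18, 19, 267], [631.2, 237.2])]
[(0, [[348.0, 252.0]]), (0.031, [[298.0, 252.0]])]
```

The bolt is out by about 31 mm. On to the lug.

```bash

python3 -m jog '0 0.2 -0.4 0 0 0 -1;-0.2 0.6 -0.7 0 0 0 -1;-0.4 1 -0.7 0 0 0 -1' >/dev/null
python3 -m jog '0 0.5 0 0 0 0 -1;0 1 0 0 0 0 -1;0 1 0 0 0 0 -1' >/dev/null
python3 -m jog '0 0.5 0 0 0 0 -1;0 1 0 0 0 0 -1;0 1 0 0 0 0 -1' >/dev/null
python3 -m jog '0 0.5 0 0 0 0 -1;0 1 0 0 0 0 -1;0 1 0 0 0 0 -1' >/dev/null
python3 -m jog '-0.2 0.5 0 0 0 0.1 -1;-0.43 1 0 0 0 0.2 -1;-0.43 1.0 0 0 0 0.31 -1;-0.43 1 0 0 0 0.31 -1;-0.43 1 0 0 0 0.31 -1' 
python3 - <<'E'
from h import *
L=np.array([.5077,.2876,-.3225])
im=optics.snapshot("wrist");c=optics.get_calibration("wrist")
cv2.imwrite("pics/w5.png",im[:,:,::-1])
D=models.cut_out("wrist","lug"); print([(d["confidence"],d["rect"]) for d in D], proj(c,world(L,np.array([[0,0,0]]))))
f=[fit(c,d["pixels"],LUG,L) for d in D]; print(f)
L=max(f,key=lambda r:r[1])[0]
t=world(L,np.array([[.01,0,.12]]))[0]; need(t,L[2]+np.pi/2)
E
```

```text
time: 11.25
tcp_pos: [0.5226, 0.2583, 0.2011]
tcp_rot: [0.16, 0.987, -0.0, -0.0]
contact_force: [1.0, 0.6, 0.7]
width: 1.001
gripper_force: 0.0
[(0.88, [477.7, 316.8, 110.4, 114.5]), (0.79, [360.8, 6.6, 82.8, 10.1])] [[337.58219468 181.31799955]]
[(array([ 0.5077,  0.2876, -0.3225]), np.float64(-0.0)), (array([ 0.5077,  0.2876, -0.3225]), np.float64(-0.0))]
t 11.35 tcp [0.5223 0.2587 0.2014] yaw 1.2496 tilt 0.01 | shift [0.13  0.227 0.814] turn z 0.0008
```

View pics/w5.png

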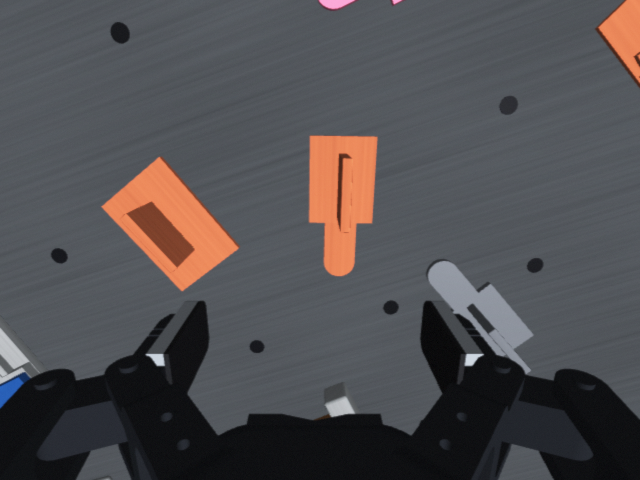

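The copper lug is centred at (342,200), tongue down to (340,275) and rib at (346,195). The network only found the grey and pink ones, so I'll segment by colour. There's another copper piece at (625,40), which I'll check before gripping.

```bash
python3 - <<'E'
from h import *
L=np.array([.5077,.2876,-.3225])
im=optics.snapshot("wrist");c=optics.get_calibration("wrist")
i=im.astype(int); m=(i[:,:,0]-i[:,:,2]>30)&(i[:,:,1]>i[:,:,2]+5)&(i[:,:,0]>i[:,:,1]*1.35); n,l,s,ce=cv2.connectedComponentsWithStats(cv2.morphologyEx(m.astype(np.uint8),cv2.MORPH_CLOSE,np.ones((5,5))))
print([(s[k].tolist()) for k in range(1,n) if s[k,4]>150])
k=l[205,320]; L,q=fit(c,l==k,LUG,L); print(L,q)
need(world(L,np.array([[.01,0,.12]]))[0],L[2]+np.pi/2)
p=back(c,(628,40),0); print("other copper at",p)
im=optics.snapshot("top"); ct=optics.get_calibration("top"); uv=proj(ct,p[None])[0]; print(uv)
a=cv2.resize(im[:,:,::-1],(640,480)); cv2.imwrite("pics/top2.png",a)
E
```

```text
[[595, 0, 45, 89, 2264], [308, 136, 69, 141, 7354], [101, 157, 138, 135, 9131]]
[ 0.5071957   0.2911941  -0.33254087] 0.9787013516613285
t 11.40 tcp [0.5222 0.259  0.2014] yaw 1.2494 tilt 0.01 | shift [0.144 0.257 0.814] turn z 0.0071
other copper at [0.47097891 0.55726055 0.        ]
[119.38970961 288.15820406]
```

View pics/top2.png

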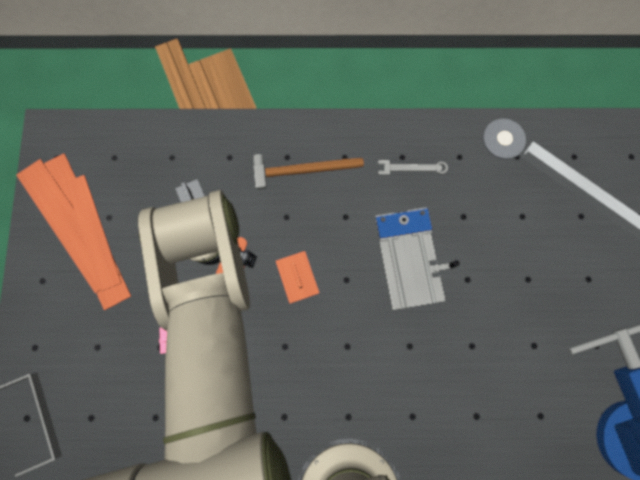

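The extra copper piece is bar stock at the left of the bench (top pixel (70,230)), and irrelevant. Descending on the lug.

```bash

python3 -m jog '0.14 0.25 0.3 0 0 0.006 -1;0.14 0.255 0.8 0 0 0.006 -1;0.14 0.255 0.98 0 0 0.006 -1;0.14 0.255 0.98 0 0 0.006 -1' 
python3 - <<'E'
from h import *
L=np.array([ 0.5072,0.2912,-0.3325])
im=optics.snapshot("wrist");c=optics.get_calibration("wrist")
i=im.astype(int); m=(i[:,:,0]-i[:,:,2]>30)&(i[:,:,1]>i[:,:,2]+5)&(i[:,:,0]>i[:,:,1]*1.35); n,l,s,ce=cv2.connectedComponentsWithStats(cv2.morphologyEx(m.astype(np.uint8),cv2.MORPH_CLOSE,np.ones((5,5))))
uv=proj(c,world(L,np.array([[-.02,.02,.006]])))[0].astype(int); print(uv,s[l[uv[1],uv[0]]])
L,q=fit(c,l==l[uv[1],uv[0]],LUG,L); print(L,q)
need(world(L,np.array([[.01,0,.0193]]))[0],L[2]+np.pi/2)
E
```

```text
time: 11.95
tcp_pos: [0.5162, 0.2881, 0.1023]
tcp_rot: [0.165, 0.986, -0.001, -0.001]
contact_force: [-0.2, 0.2, 0.7]
width: 1.0
gripper_force: 0.0
[342 194] [  267   165    93   183 13064]
[ 0.50873823  0.29098573 -0.33037035] 0.9696892864831248
t 12.00 tcp [0.5169 0.2884 0.1036] yaw 1.2399 tilt 0.00 | shift [-0.014 -0.002  0.843] turn z -0.0003
```

```bash

python3 -m jog '-0.01 0 0.4 0 0 0 -1;-0.01 0 0.8 0 0 0 -1;-0.01 0 0.84 0 0 0 -1;-0.01 0 0.84 0 0 0 -1;-0.01 0 0.84 0 0 0 -1' 
python3 -m jog '0 0 0 0 0 0 1;0 0 0 0 0 0 1;0 0 0 0 0 0 1;0 0 0 0 0 0 1;0 0 0 0 0 0 1' 
python3 -m jog '0 0 0 0 0 0 1;0 0 0 0 0 0 1;0 0 -0.4 0 0 0 1;0 0 -0.8 0 0 0 1;0 0 -0.8 0 0 0 1'
python3 - <<'E'
from h import *
need(jig2w(-.055,0,.12),JP[2]+np.pi/2)
im=optics.snapshot("wrist"); cv2.imwrite("pics/w6.png",im[:,:,::-1])
E
```

```text
time: 12.62
tcp_pos: [0.5187, 0.2885, 0.0213]
tcp_rot: [0.165, 0.986, 0.001, 0.002]
contact_force: [-0.5, -0.6, 0.2]
width: 1.002
gripper_force: 0.0
time: 13.25
tcp_pos: [0.5177, 0.288, 0.0194]
tcp_rot: [0.165, 0.986, -0.0, 0.0]
contact_force: [-0.2, -1.8, 1.2]
width: 0.082
gripper_force: 59.4
time: 13.88
tcp_pos: [0.5186, 0.2887, 0.1013]
tcp_rot: [0.165, 0.986, 0.001, 0.002]
contact_force: [0.0, 0.4, -5.2]
width: 0.085
gripper_force: 59.5
t 13.88 tcp [0.5186 0.2887 0.1013] yaw 1.2397 tilt 0.27 | shift [-1.315 -4.324 -0.196] turn z -0.3139
```

View pics/w6.png

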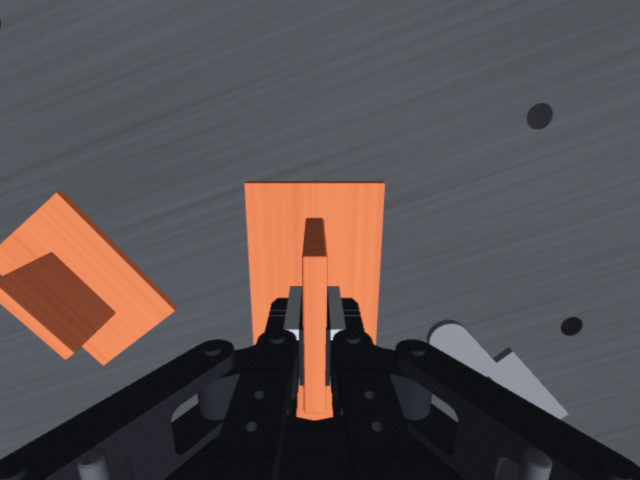

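The lug is held square by its rib, which runs from (315,220) to (315,410). Its rear plate edge is at row 182, from (246,182) to (384,182). I'll lift, turn and move above the jig.

```bash
python3 - <<'E'
from h import *
c=optics.get_calibration("wrist"); T,p,r=tool()
for u in(246,384):
    q=back(c,(u,182),p[2]-.0193+.006); print(r.inv().apply(q-p))
E
python3 -m jog '0 0 -0.4 0 0 -0.1 1;0 0 -0.8 0 0 -0.2 1;0 0 -0.8 0 0 -0.314 1;0 0 -0.8 0 0 -0.314 1' 
python3 - <<'E'
from h import *
need(jig2w(-.055,0,.12),JP[2]+np.pi/2)
E
```

```text
[ 0.05080282 -0.02821847  0.0132694 ]
[0.05080588 0.03105008 0.01329794]
time: 14.42
tcp_pos: [0.5169, 0.2879, 0.1771]
tcp_rot: [-0.08, 0.997, -0.0, -0.002]
contact_force: [0.0, 0.1, -4.7]
width: 0.081
gripper_force: 59.4
t 14.43 tcp [0.5169 0.2879 0.1771] yaw 1.7312 tilt 0.23 | shift [ 0.862 -4.429  0.576] turn z -0.0010
```

```bash

python3 -m jog '0.1 -0.5 0 0 0 0 1;0.2 -1 0 0 0 0 1;0.2 -1 0 0 0 0 1' >/dev/null
python3 -m jog '0.1 -0.5 0 0 0 0 1;0.2 -1 0 0 0 0 1;0.2 -1 0 0 0 0 1' >/dev/null
python3 -m jog '0.1 -0.5 0 0 0 0 1;0.2 -1 0 0 0 0 1;0.2 -1 0 0 0 0 1' >/dev/null
python3 -m jog '0.1 -0.5 0 0 0 0 1;0.2 -1 0 0 0 0 1;0.2 -1 0 0 0 0 1' >/dev/null
python3 -m jog '0.05 -0.4 0.2 0 0 0 1;0.06 -0.43 0.4 0 0 0 1;0.06 -0.43 0.55 0 0 0 1;0.06 -0.43 0.55 0 0 0 1;0.06 -0.43 0.55 0 0 0 1' 
python3 - <<'E'
from h import *
need(jig2w(-.055,0,.0293),JP[2]+np.pi/2)
im=optics.snapshot("wrist"); cv2.imwrite("pics/w7.png",im[:,:,::-1]);c=optics.get_calibration("wrist")
print(proj(c,np.array([jig2w(-.13,y,z) for y,z in((-.065,.01),(.065,.01),(-.032,.01),(.032,.01))])).round(1).tolist())
E
```

```text
time: 16.55
tcp_pos: [0.5047, -0.162, 0.1247]
tcp_rot: [-0.081, 0.997, 0.0, 0.0]
contact_force: [0.5, -0.4, -5.0]
width: 0.085
gripper_force: 62.0
t 16.55 tcp [ 0.5047 -0.162   0.1247] yaw 1.7334 tilt 0.02 | shift [ 0.026 -0.007  0.954] turn z 0.0004
[[216.2, 118.8], [409.3, 118.9], [265.2, 118.8], [360.2, 118.9]]
```

View pics/w7.png

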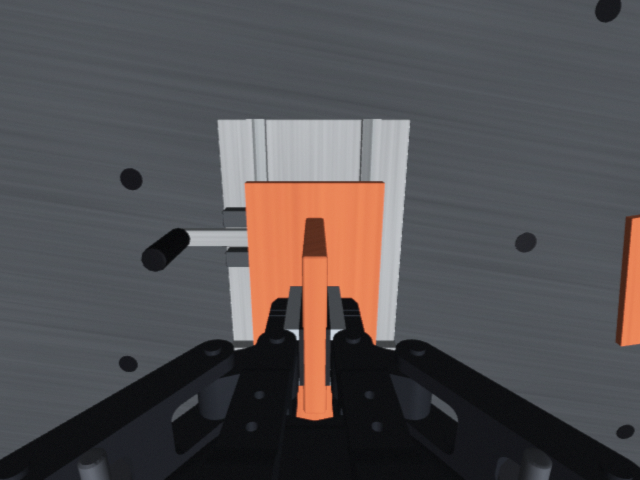

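The lug hangs square over the channel: plate edges at columns 246 and 384, channel edges at about 267 and 361, so both centre on about 314. The bolt is clear. Lowering.

```bash

python3 -m jog '0.03 -0.01 0.3 0 0 0 1;0.03 -0.01 0.6 0 0 0 1;0.03 -0.01 0.75 0 0 0 1;0.03 -0.01 0.8 0 0 0 1;0.03 -0.01 0.8 0 0 0 1' 
python3 -m jog '0 0 0.03 0 0 0 1;0 0 0.06 0 0 0 1;0 0 0.09 0 0 0 1;0 0 0.12 0 0 0 1;0 0 0.12 0 0 0 1' 
python3 - <<'E'
from h import *
need(jig2w(-.055,0,.0293),JP[2]+np.pi/2)
E
```

```text
time: 17.23
tcp_pos: [0.5019, -0.1645, 0.0449]
tcp_rot: [-0.081, 0.997, -0.0, 0.0]
contact_force: [-0.4, -0.2, -4.2]
width: 0.083
gripper_force: 62.0
time: 17.85
tcp_pos: [0.5013, -0.1643, 0.0321]
tcp_rot: [-0.081, 0.997, 0.0, -0.0]
contact_force: [-0.5, -0.8, -4.4]
width: 0.085
gripper_force: 62.0
t 17.85 tcp [ 0.5013 -0.1643  0.0321] yaw 1.7328 tilt 0.03 | shift [-0.012  0.011  0.028] turn z 0.0000
```

Still hanging free (about −4.4 N) and below the rail tops (24 mm), so it has entered the channel. Lowering to the floor.

```bash

python3 -m jog '0 0.005 0.015 0 0 0 1;0 0.005 0.025 0 0 0 1;0 0.005 0.03 0 0 0 1;0 0.005 0.035 0 0 0 1;0 0.005 0.035 0 0 0 1' 
python3 - <<'E'
from h import *
need(jig2w(-.055,0,.0293),JP[2]+np.pi/2)
im=optics.snapshot("wrist"); cv2.imwrite("pics/w8.png",im[:,:,::-1])
E
```

```text
time: 18.48
tcp_pos: [0.5014, -0.1639, 0.0294]
tcp_rot: [-0.081, 0.997, -0.0, 0.0]
contact_force: [-3.4, 2.0, 5.5]
width: 0.085
gripper_force: 63.7
t 18.48 tcp [ 0.5014 -0.1639  0.0294] yaw 1.7328 tilt 0.03 | shift [-0.011  0.007  0.001] turn z 0.0000
```

View pics/w8.png

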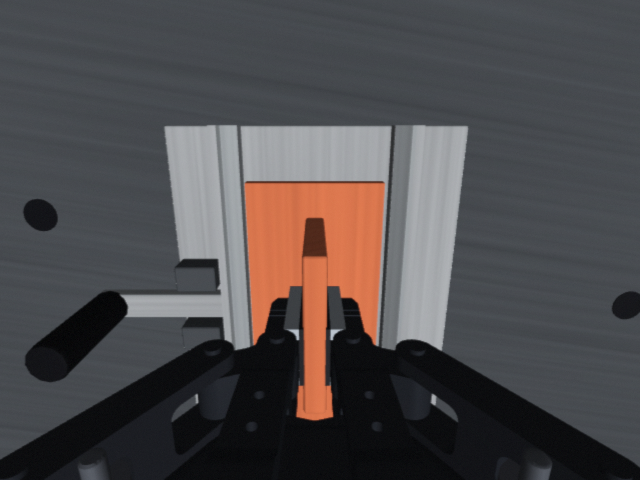

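The lug sits flat in the channel: plate edges at columns 246 and 384, channel walls at about 241 and 389. The bolt is clear. Sliding it in.

```bash

python3 -m jog '-0.1 0.005 -0.007 0 0 0 1;-0.2 0.005 -0.007 0 0 0 1;-0.3 0.005 -0.007 0 0 0 1;-0.4 0.005 -0.007 0 0 0 1;-0.4 0.005 -0.007 0 0 0 1' 
python3 -m jog '-0.07 0 0 0 0 0 1;-0.13 0 0 0 0 0 1;-0.18 0 0 0 0 0 1;-0.21 0 0 0 0 0 1;-0.21 0 0 0 0 0 1' 
python3 - <<'E'
from h import *
need(jig2w(.0105,0,.0293),JP[2]+np.pi/2)
E
```

```text
time: 19.15
tcp_pos: [0.5419, -0.1569, 0.0295]
tcp_rot: [-0.081, 0.997, -0.0, 0.001]
contact_force: [1.2, -0.4, -2.6]
width: 0.087
gripper_force: 62.6
time: 19.77
tcp_pos: [0.5618, -0.1535, 0.0295]
tcp_rot: [-0.081, 0.997, -0.0, 0.0]
contact_force: [0.2, -0.1, -3.5]
width: 0.086
gripper_force: 62.4
t 19.77 tcp [ 0.5618 -0.1535  0.0295] yaw 1.7329 tilt 0.03 | shift [-0.053  0.002  0.002] turn z 0.0000
```

Free sliding, with about 5 mm left. I'll press on until the shoulders meet the stops.

```bash

python3 -m jog '-0.02 0 0 0 0 0 1;-0.04 0 0 0 0 0 1;-0.055 0 0 0 0 0 1;-0.065 0 0 0 0 0 1;-0.065 0 0 0 0 0 1' 
python3 -m jog '-0.01 0 0 0 0 0 1;-0.02 0 0 0 0 0 1;-0.02 0 0 0 0 0 1' 
python3 - <<'E'
from h import *
need(jig2w(.0105,0,.0293),JP[2]+np.pi/2)
E
```

```text
time: 20.4
tcp_pos: [0.5668, -0.1527, 0.0295]
tcp_rot: [-0.081, 0.997, 0.0, -0.001]
contact_force: [-7.2, -2.5, -0.3]
width: 0.09
gripper_force: 63.0
time: 20.78
tcp_pos: [0.5668, -0.1526, 0.0297]
tcp_rot: [-0.081, 0.997, 0.0, -0.004]
contact_force: [-18.0, -4.8, 6.7]
width: 0.082
gripper_force: 64.1
t 20.77 tcp [ 0.5668 -0.1526  0.0297] yaw 1.7330 tilt 0.41 | shift [-0.002  0.001  0.004] turn z 0.0001
```

The force builds to 18 N at the predicted home position, so it's home. I'll relax, release and go up.

```bash

python3 -m jog '0.02 0 0.01 0 0 0 1;0.02 0 0.01 0 0 0 1;0.02 0 0.01 0 0 0 -0.5;0.02 0 0.01 0 0 0 -0.5;0.02 0 0.01 0 0 0 -0.5' 
python3 -m jog '0 0 -0.3 0 0 0 -0.5;0 0 -0.7 0 0 0 -1;0 0 -1 0 0 0 -1;0.2 0 -1 0 0 0 -1;0.3 0 -1 0 0 0 -1' 
python3 - <<'E'
from h import *
need(jig2w(-.0485,-.064-.031,.13),JP[2]+np.pi/2)
im=optics.snapshot("wrist"); cv2.imwrite("pics/w9.png",im[:,:,::-1]);c=optics.get_calibration("wrist")
i=im.astype(int); m=(i[:,:,0]-i[:,:,2]>30)&(i[:,:,1]>i[:,:,2]+5)&(i[:,:,0]>i[:,:,1]*1.35); n,l,s,ce=cv2.connectedComponentsWithStats(m.astype(np.uint8)); print([(s[k].tolist()) for k in range(1,n) if s[k,4]>150])
print(proj(c,np.array([jig2w(-.04,-.03,.016),jig2w(-.04,.03,.016),jig2w(-.0485,-.095,.0615)])).round(1).tolist())
E
```

```text
time: 21.4
tcp_pos: [0.5682, -0.1525, 0.0286]
tcp_rot: [-0.081, 0.997, -0.0, 0.0]
contact_force: [-0.3, -0.4, 0.0]
width: 0.72
gripper_force: 0.0
time: 22.02
tcp_pos: [0.5377, -0.1573, 0.1287]
tcp_rot: [-0.081, 0.997, -0.0, 0.0]
contact_force: [-0.7, 0.8, -0.3]
width: 1.001
gripper_force: 0.0
t 22.02 tcp [ 0.5377 -0.1573  0.1287] yaw 1.7327 tilt 0.01 | shift [ 0.294 -0.949 -0.013] turn z -0.0001
[[623, 170, 17, 137, 1540], [273, 201, 84, 132, 8911]]
[[271.1, 203.8], [355.2, 203.8], [151.2, 205.6]]
```

View pics/w9.png

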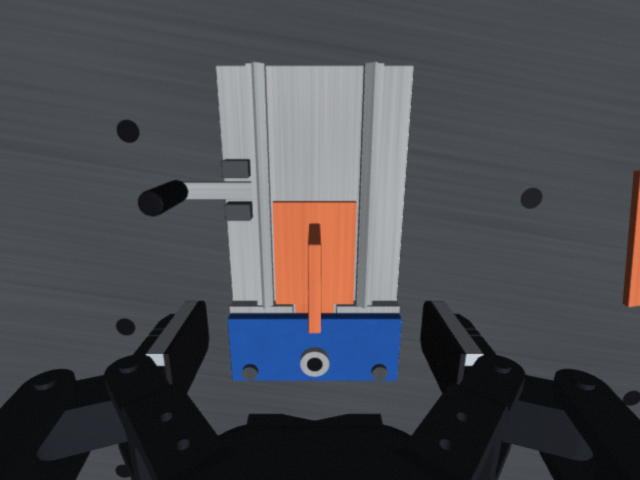

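The lug is home: shoulders at the blocks (row 305), rear edge at row 202, square. The post top is at (150,203), as predicted. Now the bolt.

```bash

python3 -m jog '0.1 -0.4 0 0 0 0 -1;0.29 -0.8 0 0 0 0 -1;0.29 -0.95 0.2 0 0 0 -1;0.29 -0.95 0.6 0 0 0 -1;0.29 -0.95 0.97 0 0 0 -1' 
python3 -m jog '0 0 0 0 0 0 -1;0 0 0 0 0 0 -1;0 0 0 0 0 0 1;0 0 0 0 0 0 1;0 0 0 0 0 0 1' 
python3 -m jog '0 0 0 0 0 0 1;0 0 0 0 0 0 1;0 0.1 0 0 0 0 1;0 0.2 0 0 0 0 1;0 0.28 0 0 0 0 1' 
python3 - <<'E'
from h import *
need(jig2w(-.0485,-.064,.031),JP[2]+np.pi/2)
E
```

```text
time: 22.7
tcp_pos: [0.525, -0.2552, 0.0292]
tcp_rot: [-0.081, 0.997, 0.001, -0.0]
contact_force: [0.5, -0.2, 0.4]
width: 1.001
gripper_force: 0.0
time: 23.32
tcp_pos: [0.5252, -0.2559, 0.0321]
tcp_rot: [-0.081, 0.997, -0.0, 0.0]
contact_force: [0.3, -0.8, 0.7]
width: 0.381
gripper_force: 0.0
time: 23.95
tcp_pos: [0.5205, -0.228, 0.032]
tcp_rot: [-0.081, 0.997, -0.001, 0.0]
contact_force: [-2.3, -3.0, 5.6]
width: 0.173
gripper_force: 58.8
t 23.95 tcp [ 0.5205 -0.228   0.032 ] yaw 1.7329 tilt 0.09 | shift [0.01 0.03 0.01] turn z 0.0000
```

```bash

python3 -m jog '0 0.02 0 0 0 0 1;0 0.04 0 0 0 0 1;0 0.05 0 0 0 0 1;0 0.06 0 0 0 0 1;0 0.06 0 0 0 0 1'
```

```text
time: 24.58
tcp_pos: [0.5201, -0.225, 0.032]
tcp_rot: [-0.081, 0.997, -0.003, 0.001]
contact_force: [-2.2, -15.6, 0.4]
width: 0.166
gripper_force: 58.6
```

The bolt is against its inner stop: 15.6 N, at the same TCP position as at the start. I'll relax, release, go up and check.

```bash

python3 -m jog '0 -0.025 0 0 0 0 1;0 -0.025 0 0 0 0 1;0 -0.025 0 0 0 0 -0.5;0 -0.025 0 0 0 0 -0.5;0 -0.025 0 0 0 0 -0.5' 
python3 -m jog '0 0 -0.3 0 0 0 -0.6;0 0 -0.6 0 0 0 -1;0 0 -1 0 0 0 -1;0 0 -1 0 0 0 -1;0 0 -1 0 0 0 -1' 
python3 - <<'E'
from h import *
im=optics.snapshot("wrist"); cv2.imwrite("pics/w10.png",im[:,:,::-1]);c=optics.get_calibration("wrist")
i=im.astype(int); m=(i[:,:,0]-i[:,:,2]>30)&(i[:,:,1]>i[:,:,2]+5)&(i[:,:,0]>i[:,:,1]*1.35); n,l,s,ce=cv2.connectedComponentsWithStats(m.astype(np.uint8)); print([(s[k].tolist()) for k in range(1,n) if s[k,4]>150])
g=im.astype(int).sum(2)<110; g[300:]=0; n,l,s,ce=cv2.connectedComponentsWithStats(g.astype(np.uint8)); print([(s[k].tolist(),ce[k].round(1).tolist()) for k in range(1,n) if s[k,4]>300])
print(proj(c,np.array([jig2w(-.04,-.03,.016),jig2w(-.04,.03,.016),jig2w(-.0485,-.064,.0615),jig2w(-.0485,-.068,.0615)])).round(1).tolist())
E
```

```text
time: 25.2
tcp_pos: [0.5198, -0.2243, 0.0313]
tcp_rot: [-0.081, 0.997, 0.0, -0.0]
contact_force: [-0.2, -0.2, 0.5]
width: 0.749
gripper_force: 0.0
time: 25.82
tcp_pos: [0.5195, -0.2243, 0.1307]
tcp_rot: [-0.081, 0.997, 0.0, -0.001]
contact_force: [-0.5, -0.0, -0.5]
width: 1.003
gripper_force: 0.0
[[355, 239, 86, 130, 8121]]
[([1, 127, 23, 22, 370], [12.0, 137.8]), ([210, 162, 21, 21, 332], [219.7, 171.8]), ([301, 220, 37, 41, 813], [313.2, 240.4])]
[[357.8, 240.5], [438.7, 240.5], [311.5, 249.7], [305.0, 249.7]]
```

View pics/w10.png

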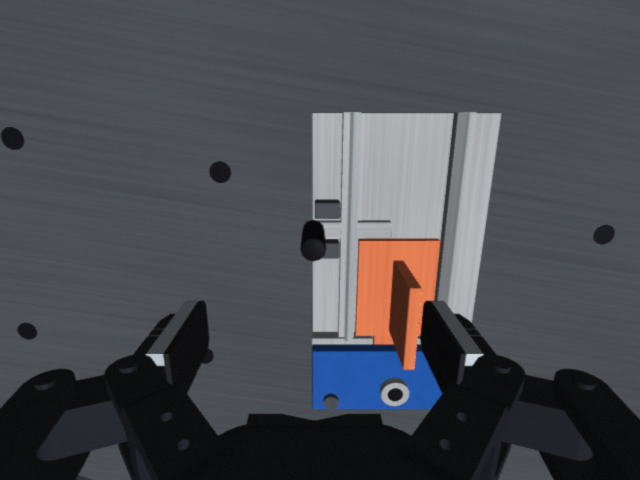

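The lug is home, with its rear edge at row 239 against a predicted 240. The bolt bar reaches into the channel to (390,230) behind it, and the post top at (313,248) matches the fully-in position. The gripper is clear, so I'll hand in.

```bash
python3 -c "
from bench import robot
print(robot.job_done())"
```

```text
the job is handed in; nothing more can be done
None
```

I loaded the jig and handed the job in at about 26 s of the 67 s allowed; the hand-in returned no verdict. The lug is home under the bridge against the stop blocks and the bolt is fully in behind it. I never touched the plain bracket, hammer, wrench or look-alikes.

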